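# Fit the right socket to the fixture clamp and hold it tight

### The arm

A 6-joint arm with a two-finger parallel gripper is mounted at the origin on the work surface. World frame = base frame: x ahead of the robot, y to its left, z up, the work surface at z = 0. Lengths are in mm, angles in rad, forces in N, time in s.
With the tool pointing down it reaches from about 300 to 775 mm from the base axis. Payload 14.6 kg.
Tool frame: the origin (TCP) lies on the centre line of the jaws, within the pads' length; the fingertips stand 8 mm ahead of it and the grasp point (between the pads) lies 11 mm behind it; z points along the fingers, y is the direction in which the jaws open and shut (so a half turn about z gives the same grasp; the last joint's range is limited). The gripper opens to 94 mm and grips with 3 to 60 N. Pads are 16 mm wide; open, the fingers measure 119 mm over their backs; the gripper's body (75 mm by 177 mm) begins 78 mm behind the grasp point.
Start: joints at [-1.249, 0.3, 1.521, -0, 1.321, -0.067], TCP at [208.485, -508.943, 189.546] pointing down, gripper open.
Joint ranges: [-3.03, 3.03], [-0.79, 2.21], [0.23, 2.52], [-1.04, 4.18], [0, 3.07], [-2.55, 2.55]. Speed limits (rad/s): [2.22, 2.22, 2.57, 3.14, 3.14, 3.14].

### API

Orientations are given as [roll, pitch, yaw] about the fixed x, y, z axes, in that order (R = Rz(yaw) Ry(pitch) Rx(roll)).
In Python, from cell import read_state, cams, manip gives the robot as it stands.
- The arm moves only by the shell command python3 -m handwheel 'ROWS' [OPENING] [FORCE]. ROWS is JSON, a list of rows, each a list of 4 numbers: the shift along the tool's x, y, z in m, then the turn about the tool's z in degrees. In form: [[dx, dy, dz, turn], ...]. A call has 1 to 5 rows; each row is the pose to reach, as a shift and turn from the pose measured when the call began, along the tool's axes at that moment; what a row does not reach only later rows make up. A row lasts 1/8 s, in which the tool goes at most 62.5 mm and 10.7 degrees, less where a joint would pass 70% of its speed; a pose out of reach is approached as far as the arm can. A call with a gripper value outside its range is refused whole. OPENING is the closure, from 0 (fully open) to 1 (shut), set as the call begins (- or left out, the last holds). The fingers move at their own pace and stop on an object; FORCE is the grip in N (left out, the last holds). Time passes only in rows, so rows that repeat a pose let the fingers close. It gives the time, the measured TCP pose, the force and the opening at its end, in the units of the state.
- read_state(): the state, without advancing time (a new reading comes with each control period).
- cams.camera(name): name is "side" or "top" or "wrist"; returns the picture (420x560x3 uint8, red, green, blue); there is no depth.
- cams.get_calibration(name): a dict with "vertical_fov" (degrees; the focal length in pixels is half the picture's height over the tangent of half this angle, whatever the lens; pixels are square), "cx", "cy" (the principal point, pixels), "R" (3x3) and "t" (3): a world point X has camera coordinates R X + t. Camera axes: x right, y down, z forward; pixel columns grow to the right and rows downward; lengths in mm; the calibration is good to about 2 mm. A picture is of the moment at which its call begins: read the wrist's pose just before it. get_calibration takes no time and is no camera call; for the wrist camera it gives the pose at the moment of the call.
- manip.sign_off(): hands the job in, once; it reports no verdict.
The state is a dict: "clock": time; "joints": joint angles; "qd": joint speeds; "effort": joint torques, N m; "eef_pos": TCP position; "eef_rot": TCP orientation; "wrist_force": force on the tool from outside, world axes, zero at the start; "moment": the same for the moment, N m; "finger_gap": finger opening in mm.
Only numpy, scipy, OpenCV 4.12 (cv2) and the standard library are available. Lean on these libraries where they do the work, as an engineer would, in place of code of your own. Each camera call takes 0.05 s, during which the arm holds its last target. There are 200 camera calls.

### The job

Find which of the three sockets in the rack fits the hex nut on the strap clamp that holds the workpiece, and with that socket fully home on the nut turn it clockwise (seen from above) until the nut is tight. Sockets that do not fit end standing in the rack again; leave the two spare nuts and the measuring tools alone. Finish while still gripping the right socket, fully seated on the tightened nut.

Things in the scene. Friction and masses are not known exactly. Their poses are not given: they have to be found in the camera images.
- fixture: Aluminium fixture plate 170 x 180 x 15 mm; origin under its centre, y along the dark strap (44 x 150 mm), which presses a workpiece at its +y end. The clamp's nut is on the strap. The two spare nuts stand at the same height on a dark block at x +45, y -45 and +21 mm. Each nut is 19, 24 or 30 mm across flats; which one is on the clamp differs from run to run.
- clamp_stud (a point): On the axis of the strap clamp's stud, on top of the washer (42 mm wide) under its nut, 65 mm above the work surface; axes as the fixture's. The nut is 16 mm high, its top 3.5 mm a cone 6 mm narrower at the top; the 10 mm stud stands 4 mm above it. Two flats are square to this x axis at the start: a socket slips on with its x axis at 0, 60, 120 ... degrees to it.
- rack_in (a point): Centre of the inner floor (5 mm above the work surface) of the fixed low wooden rack, 70 x 188 x 16 mm: three wells in a row along its y axis, centres at y = -61, 0, +61 mm, each 60 mm (x) by 56 mm (y), walls 11 mm above the floor. The sockets stand in them in any order.
- socket_s_grip (a point): Grip centre of the smallest steel socket, for 19 mm nuts: middle of the flat upright grip on its roof, 14 mm thick (along its x), 32 mm wide (y), 44 mm high (z up). It is 48 mm above the mouth, 22 mm above the roof (which is as wide as the skirt), 22 mm below the top.
- socket_s: The same smallest socket; origin at the centre of its mouth, which faces down. Hexagonal skirt, 20.8 mm across flats inside, 28.8 mm outside, 22 mm deep, two flats square to its x. Fully home, the mouth rests on the washer. Too small for the nut, it stops on the nut's top, about 15 mm higher; too large, it drops over but spins without turning the nut.
- socket_m_grip (a point): Grip centre of the middle steel socket, for 24 mm nuts: middle of the flat upright grip on its roof, 14 mm thick (along its x), 32 mm wide (y), 44 mm high (z up). It is 48 mm above the mouth, 22 mm above the roof (which is as wide as the skirt), 22 mm below the top.
- socket_m: The same middle socket; origin at the centre of its mouth, which faces down. Hexagonal skirt, 25.8 mm across flats inside, 33.8 mm outside, 22 mm deep, two flats square to its x. Fully home, the mouth rests on the washer. Too small for the nut, it stops on the nut's top, about 15 mm higher; too large, it drops over but spins without turning the nut.
- socket_l_grip (a point): Grip centre of the largest steel socket, for 30 mm nuts: middle of the flat upright grip on its roof, 14 mm thick (along its x), 32 mm wide (y), 44 mm high (z up). It is 48 mm above the mouth, 22 mm above the roof (which is as wide as the skirt), 22 mm below the top.
- socket_l: The same largest socket; origin at the centre of its mouth, which faces down. Hexagonal skirt, 31.8 mm across flats inside, 39.8 mm outside, 22 mm deep, two flats square to its x. Fully home, the mouth rests on the washer. Too small for the nut, it stops on the nut's top, about 15 mm higher; too large, it drops over but spins without turning the nut.
- nut_s (a joint): Turn of the 19 mm nut, on whichever stud it is: 0 at the start, growing clockwise seen from above, tight against a firm stop at 0.6 rad. Friction 0.25 N m; it stays where it is left. Its socket has 0.12 to 0.2 rad of play on it to either side.
- nut_m (a joint): Turn of the 24 mm nut, on whichever stud it is: 0 at the start, growing clockwise seen from above, tight against a firm stop at 0.6 rad. Friction 0.25 N m; it stays where it is left. Its socket has 0.12 to 0.2 rad of play on it to either side.
- nut_l (a joint): Turn of the 30 mm nut, on whichever stud it is: 0 at the start, growing clockwise seen from above, tight against a firm stop at 0.6 rad. Friction 0.25 N m; it stays where it is left. Its socket has 0.12 to 0.2 rad of play on it to either side.
- gauge_case: Bystander: closed wooden gauge case, 90 x 140 x 35 mm, lying beyond the work; origin under its centre.
- caliper: Bystander: steel caliper with black slide, 200 mm long, up to 12 mm thick, lying flat beyond the work; origin under the middle of its beam.
- ring_gauge: Bystander: steel ring gauge, 60 mm outside, 36 mm hole, 22 mm high, lying flat beyond the work; origin under its centre.
Things that resemble listed ones, but are neither listed nor needed, are in the scene too. What is shaped like the socket_l but blue or green is not meant.

How it is judged (in metres and radians):
On the way:
1. a gripped socket is fully home over the clamp's nut, which has not been turned yet (((horizontal distance between socket_s_grip and clamp_stud below 0.004 m and z of socket_s_grip in the frame of clamp_stud between 0.044 and 0.052 m and angle between socket_s_grip's own z axis and vertical below 0.09 rad and contact force between the fingers and socket_s above 2 N) or (horizontal distance between socket_m_grip and clamp_stud below 0.004 m and z of socket_m_grip in the frame of clamp_stud between 0.044 and 0.052 m and angle between socket_m_grip's own z axis and vertical below 0.09 rad and contact force between the fingers and socket_m above 2 N) or (horizontal distance between socket_l_grip and clamp_stud below 0.004 m and z of socket_l_grip in the frame of clamp_stud between 0.044 and 0.052 m and angle between socket_l_grip's own z axis and vertical below 0.09 rad and contact force between the fingers and socket_l above 2 N)) and value of joint each of nut_s, nut_m, nut_l below 0.2 rad), for 0.1 s.
At the end, for the whole second after the job is handed in: Right socket held (over 2 N), upright (0.09 rad), within 4 mm of the stud axis, mouth within 4 mm of the washer; clamp nut turned over 0.5 rad, spare nuts under 0.1 rad; the other sockets upright on the rack floor, not held; tools moved under 25 mm ((((horizontal distance between socket_s_grip and clamp_stud below 0.004 m and z of socket_s_grip in the frame of clamp_stud between 0.044 and 0.052 m and angle between socket_s_grip's own z axis and vertical below 0.09 rad and contact force between the fingers and socket_s above 2 N) and value of joint nut_s above 0.5 rad and (x of socket_m_grip in the frame of rack_in between -0.035 and 0.035 m and y of socket_m_grip in the frame of rack_in between -0.094 and 0.094 m and z of socket_m_grip in the frame of rack_in between 0.044 and 0.052 m and angle between socket_m_grip's own z axis and vertical below 0.1 rad and contact force between the fingers and socket_m below 0.5 N) and (x of socket_l_grip in the frame of rack_in between -0.035 and 0.035 m and y of socket_l_grip in the frame of rack_in between -0.094 and 0.094 m and z of socket_l_grip in the frame of rack_in between 0.044 and 0.052 m and angle between socket_l_grip's own z axis and vertical below 0.1 rad and contact force between the fingers and socket_l below 0.5 N) and value of joint each of nut_m, nut_l below 0.1 rad) or ((horizontal distance between socket_m_grip and clamp_stud below 0.004 m and z of socket_m_grip in the frame of clamp_stud between 0.044 and 0.052 m and angle between socket_m_grip's own z axis and vertical below 0.09 rad and contact force between the fingers and socket_m above 2 N) and value of joint nut_m above 0.5 rad and (x of socket_s_grip in the frame of rack_in between -0.035 and 0.035 m and y of socket_s_grip in the frame of rack_in between -0.094 and 0.094 m and z of socket_s_grip in the frame of rack_in between 0.044 and 0.052 m and angle between socket_s_grip's own z axis and vertical below 0.1 rad and contact force between the fingers and socket_s below 0.5 N) and (x of socket_l_grip in the frame of rack_in between -0.035 and 0.035 m and y of socket_l_grip in the frame of rack_in between -0.094 and 0.094 m and z of socket_l_grip in the frame of rack_in between 0.044 and 0.052 m and angle between socket_l_grip's own z axis and vertical below 0.1 rad and contact force between the fingers and socket_l below 0.5 N) and value of joint each of nut_s, nut_l below 0.1 rad) or ((horizontal distance between socket_l_grip and clamp_stud below 0.004 m and z of socket_l_grip in the frame of clamp_stud between 0.044 and 0.052 m and angle between socket_l_grip's own z axis and vertical below 0.09 rad and contact force between the fingers and socket_l above 2 N) and value of joint nut_l above 0.5 rad and (x of socket_s_grip in the frame of rack_in between -0.035 and 0.035 m and y of socket_s_grip in the frame of rack_in between -0.094 and 0.094 m and z of socket_s_grip in the frame of rack_in between 0.044 and 0.052 m and angle between socket_s_grip's own z axis and vertical below 0.1 rad and contact force between the fingers and socket_s below 0.5 N) and (x of socket_m_grip in the frame of rack_in between -0.035 and 0.035 m and y of socket_m_grip in the frame of rack_in between -0.094 and 0.094 m and z of socket_m_grip in the frame of rack_in between 0.044 and 0.052 m and angle between socket_m_grip's own z axis and vertical below 0.1 rad and contact force between the fingers and socket_m below 0.5 N) and value of joint each of nut_s, nut_m below 0.1 rad))); the arm keeps its last pose, push and grip.
It fails at once if the gauge case is pushed by more than 25 mm (distance of gauge_case from where it was at the start of the episode above 0.025 m).
It fails at once if the caliper is pushed by more than 25 mm (distance of caliper from where it was at the start of the episode above 0.025 m).
It fails at once if the ring gauge is pushed by more than 25 mm (distance of ring_gauge from where it was at the start of the episode above 0.025 m).
It also fails if it takes over 72 s, if anything falls off the work surface, if the arm or the gripper's body presses on something with over 40 N, if the wrist force passes 120 N, or if a joint passes its speed limit or range.

## Working session

There is one attempt and no reset: what is moved stays moved. The work goes in short steps, Python scripts to look and compute and a shell command to move; the robot and the scene stay as the last step left them, time stands still between calls to the robot, and variables do not carry over. Pictures are saved under pics/ and viewed, about 8 in all and at most 12, crops included, and the job is handed in when it is done.

```bash
ls; mkdir -p pics; cat > h.py <<'E'
import numpy as np, cv2
from cell import read_state, cams, manip
def cal(n):
    c=cams.get_calibration(n); f=210/np.tan(np.radians(c["vertical_fov"])/2)
    return f,c["cx"],c["cy"],np.array(c["R"]),np.array(c["t"])
def ray(n,uv,z,c=None):
    f,cx,cy,R,t=c or cal(n); o=-R.T@t; d=R.T@np.array([(uv[0]-cx)/f,(uv[1]-cy)/f,1])
    return o+d*(z-o[2])/d[2]
def proj(n,X,c=None):
    f,cx,cy,R,t=c or cal(n); p=R@np.array(X)+t
    return np.array([cx+f*p[0]/p[2],cy+f*p[1]/p[2]])
def snap(n,name):
    im=cams.camera(n)[:,:,::-1].copy(); cv2.imwrite(f"pics/{name}.png",im); return im
E
python3 - <<'E'
from h import *
print(read_state())
for n in("top","side","wrist"):
    print(n,cams.get_calibration(n)); snap(n,n+"0")
a=cv2.imread("pics/top0.png");cv2.imwrite("pics/top0b.png",cv2.resize(a,(800,600)))
E
```

```text
pics
{'clock': 0.0, 'joints': array([-1.24855940e+00,  3.00469583e-01,  1.52157676e+00,  9.84116128e-06,
        1.32068897e+00, -6.66415061e-02]), 'qd': array([-0.00190082, -0.00128253, -0.00113447,  0.00080173,  0.00017048,
       -0.00106271]), 'effort': array([ 1.36006215e-04, -5.31807232e+01, -3.52738881e+01,  7.08444114e-02,
        2.44263920e-02, -1.16541482e-04]), 'eef_pos': array([ 208.42395492, -508.68025543,  188.98899821]), 'eef_rot': array([-3.14045316e+00, -8.56034187e-05,  3.88875942e-01]), 'wrist_force': array([-0.18615904,  0.06256985,  0.37459702]), 'moment': array([ 0.01911777,  0.00314201, -0.02459418]), 'finger_gap': 93.9223528397664}
top {'vertical_fov': 51.87122051218378, 'cx': 278.99984146575616, 'cy': 207.73267336163383, 'R': array([[ 2.27698767e-03, -9.99997051e-01, -8.44956929e-04],
       [-9.92796384e-01, -2.15937046e-03, -1.19794312e-01],
       [ 1.19792134e-01,  1.11164036e-03, -9.92798373e-01]]), 't': array([-15.36365007, 600.04696047, 920.87229044])}
side {'vertical_fov': 54.946785471491175, 'cx': 278.75609030076936, 'cy': 211.82138593392648, 'R': array([[ 0.94165249, -0.33595139,  0.0206702 ],
       [-0.17269879, -0.53495068, -0.82704468],
       [ 0.28890435,  0.77521896, -0.56175604]]), 't': array([-551.13330498,  148.22647623,  710.54571599])}
wrist {'vertical_fov': 71.1435434419793, 'cx': 275.585023860047, 'cy': 213.87692617411545, 'R': array([[ 0.37805802, -0.92578103, -0.00127346],
       [-0.89743572, -0.36681983,  0.24505578],
       [-0.22733512, -0.09150245, -0.96950815]]), 't': array([-549.36586964,  -24.93203029,  390.67610712])}
```

View pics/top0b.png

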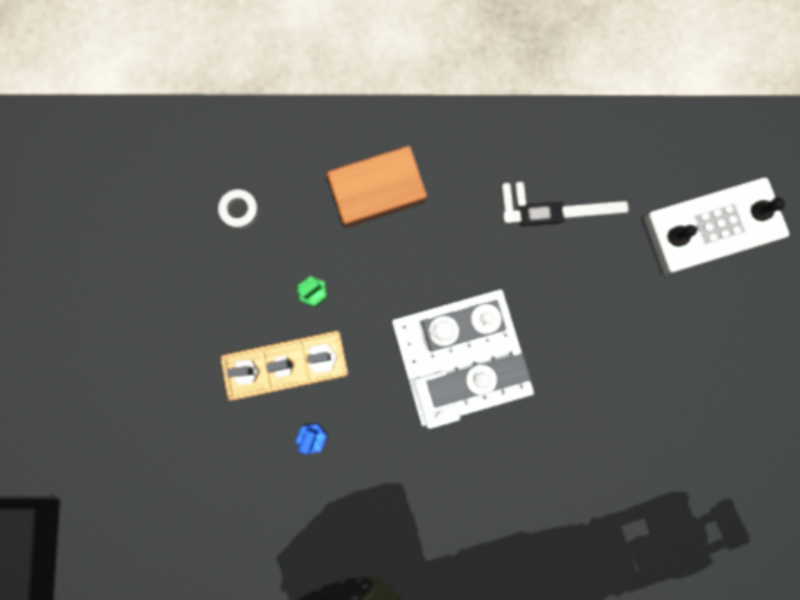

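View pics/side0.png

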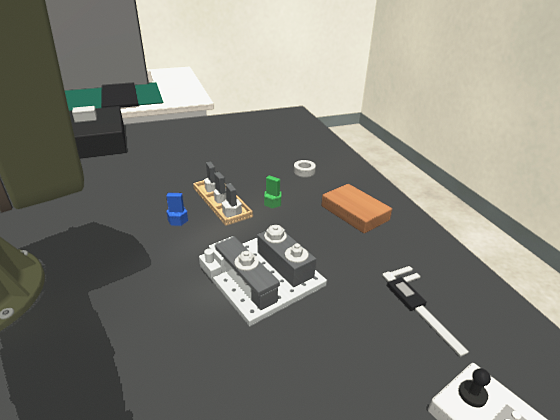

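The top view (800x600) shows the rack at about (285,366) with three grey-gripped sockets. The blue decoy is at (311,438) and the green one at (312,290). The fixture is at (463,358): clamp nut on the strap at (481,379), spare nuts at (443,331) and (486,318). The side view agrees.

```bash
python3 - <<'E'
from h import *
s=.7
c=cal("top")
def P(u,v,z): return ray("top",(u*s,v*s),z,c).round(1)
print("rack", [P(*p,16) for p in [(222,355),(340,332),(347,376),(230,400)]])
print("fix", [P(*p,15) for p in [(393,320),(503,291),(533,393),(428,427)]])
print("nut",P(481,379,70),"spares",P(443,331,70),P(486,318,70))
im=cv2.imread("pics/top0.png"); h=cv2.cvtColor(im,cv2.COLOR_BGR2HSV)
m=cv2.inRange(h,(8,60,90),(28,255,255)); n,l,st,ce=cv2.connectedComponentsWithStats(m)
for i in range(1,n):
    if st[i,4]>60: print(st[i],ce[i])
m2=np.isin(l,[i for i in range(1,n) if st[i,4]>60 and 220<ce[i][1]<300 and 150<ce[i][0]<250]).astype(np.uint8)
p=cv2.findNonZero(m2); r=cv2.minAreaRect(p); print(r); print([ray("top",q,16,c).round(1) for q in cv2.boxPoints(r)])
m=cv2.inRange(h,(0,0,170),(180,60,255)); n,l,st,ce=cv2.connectedComponentsWithStats(m)
for i in range(1,n):
    if st[i,4]>1000 and ce[i][1]>180:
        r=cv2.minAreaRect(cv2.findNonZero((l==i).astype(np.uint8))); print(r,[ray("top",q,15,c).round(1) for q in cv2.boxPoints(r)])
E
```

```text
rack [array([510. , 262.4,  16. ]), array([546.5,  78. ,  16. ]), array([477.8,  66.2,  16. ]), array([440.4, 247.4,  16. ])]
fix [array([565.7,  -5.3,  15. ]), array([ 612.2, -179.7,   15. ]), array([ 452.2, -223.5,   15. ]), array([399.9, -60. ,  15. ])]
nut [ 474.3 -135.7   70. ] spares [544.9 -80.2  70. ] [ 564.4 -144.4   70. ]
[ 228  102   72   55 2564] [263.63689548 129.04368175]
[ 154  231   90   50 2119] [198.00094384 255.7607362 ]
((198.30242919921875, 255.57803344726562), (33.804019927978516, 87.37362670898438), 77.90524291992188)
[array([510.6, 269.9,  16. ]), array([552.1,  79.3,  16. ]), array([478.4,  62.5,  16. ]), array([437.7, 251.5,  16. ])]
((324.0849304199219, 251.04718017578125), (80.35591888427734, 81.72952270507812), 74.05460357666016) [array([566.5,  -2.3,  15. ]), array([ 617.9, -180.4,   15. ]), array([ 444.9, -226.3,   15. ]), array([395.5, -51.6,  15. ])]
```

View pics/wrist0.png

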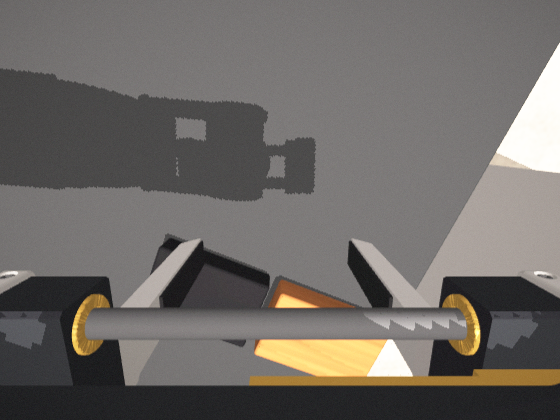

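The wrist view shows only its own shadow and the fingers, with nothing useful in it. Next I move over the clamp nut with the jaws turned for the sockets.

```bash
cat >> h.py <<'E'
def go(X,yaw):
    "remaining move to TCP X, yaw, in the handwheel's axes"
    s=read_state(); p=np.array(s["eef_pos"]); r=s["eef_rot"]
    from scipy.spatial.transform import Rotation as Ro
    R=Ro.from_euler("xyz",r).as_matrix(); d=R.T@(np.array(X)-p)
    t=-np.degrees((yaw-r[2]+np.pi)%(2*np.pi)-np.pi)
    print("move",(d/1000).round(4),"turn",round(t,2)," at",p.round(1),"rot",np.round(r,4),"F",np.round(s["wrist_force"],1),"M",np.round(s["moment"],2),"gap",round(s["finger_gap"],1),"t",round(s["clock"],2))
E
python3 -m handwheel '[[0.387,-0.244,0.019,-79],[0.387,-0.244,0.019,-79],[0.387,-0.244,0.019,-79],[0.387,-0.244,0.019,-79],[0.387,-0.244,0.019,-79]]' 0 30
python3 -c "
from h import *
go((474,-136,170),1.8)"
```

```text
clock: 0.78
eef_pos: [390.4, -252.9, 176.4]
eef_rot: [-3.142, -0.001, 1.332]
wrist_force: [1.2, -0.8, -0.4]
finger_gap: 93.8
move [0.1333 0.0536 0.0065] turn -26.8  at [ 390.4 -252.9  176.4] rot [-3.1415e+00 -5.0000e-04  1.3322e+00] F [ 1.2 -0.8 -0.4] M [-0.02 -0.09  0.04] gap 93.8 t 0.78
```

```bash
python3 -m handwheel '[[0.133,0.054,0.0065,-27],[0.133,0.054,0.0065,-27],[0.133,0.054,0.0065,-27],[0.133,0.054,0.0065,-27],[0.133,0.054,0.0065,-27]]'
python3 - <<'E'
from h import *
go((474,-136,170),1.8)
im=snap("wrist","w1"); print(proj("wrist",(474,-136,70)))
cv2.imwrite("pics/w1.png",im)
E
```

```text
clock: 1.4
eef_pos: [473.9, -137.0, 169.9]
eef_rot: [-3.142, -0.001, 1.801]
wrist_force: [-0.3, -0.2, 1.0]
finger_gap: 94.0
move [ 0.001   0.0003 -0.0001] turn 0.05  at [ 473.9 -137.   169.9] rot [-3.1415e+00 -5.0000e-04  1.8008e+00] F [-0.3 -0.2  1. ] M [-0.05 -0.11  0.01] gap 94.0 t 1.4
[276.01920895 209.40753563]
```

View pics/w1.png

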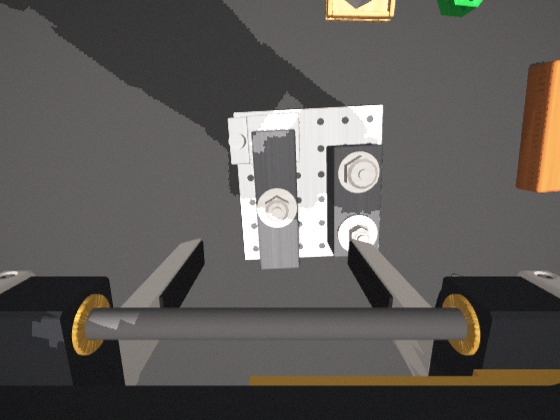

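The wrist view shows the clamp nut at (277,208), a large spare nut at (360,173) and a smaller one at (358,235). An enlarged crop will let me compare sizes.

```bash
python3 - <<'E'
from h import *
im=cv2.imread("pics/w1.png"); c=cal("wrist")
A=cv2.resize(im[180:240,247:307],(500,500),interpolation=cv2.INTER_CUBIC)
B=cv2.resize(im[143:203,328:388],(300,300),interpolation=cv2.INTER_CUBIC)[:250]
C=cv2.resize(im[207:267,328:388],(300,300),interpolation=cv2.INTER_CUBIC)[:250]
cv2.imwrite("pics/nuts.png",np.hstack([A,np.vstack([B,C])]))
f,cx,cy,R,t=c
for u,v in[(277,208),(360,173),(358,235)]:
    X=ray("wrist",(u,v),81,c); print(X.round(1),"px/mm at 81:",(f/(R@X+t)[2]).round(3))
E
```

```text
[ 474.  -131.8   81. ] px/mm at 81: 1.007
[544.1 -80.   81. ] px/mm at 81: 1.037
[ 560.7 -140.6   81. ] px/mm at 81: 0.983
```

View pics/nuts.png

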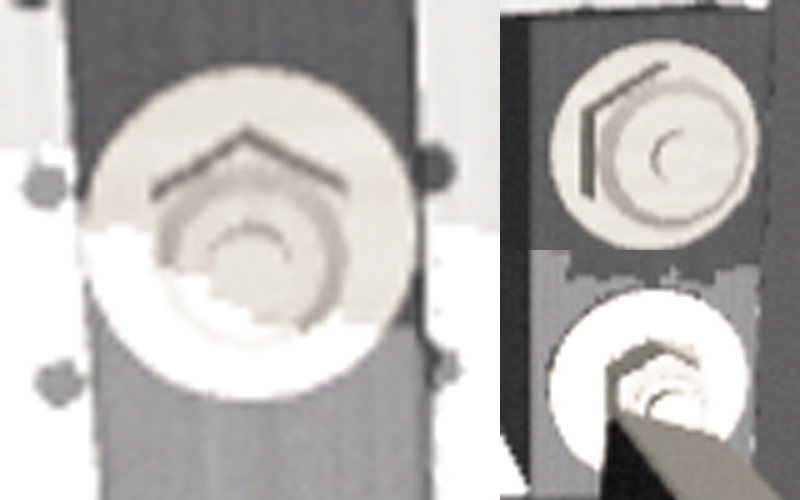

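Nut widths from the crop, scaled by the 42 mm washer:

| Nut | Width across flats |
|---|---|
| Clamp nut | about 24 mm |
| Upper spare | about 30 mm |
| Lower spare | about 19 mm |

So the middle socket should be the right one. Next I refine the stud position and fixture yaw, then look at the rack.

```bash
python3 - <<'E'
from h import *
c=cal("wrist"); s=lambda x,y:(247+(x+.5)/8.333-.5,180+(y+.5)/8.333-.5)
print("washer c",ray("wrist",s(249,232),65,c).round(1), "edges",[ray("wrist",s(*q),65,c).round(1) for q in[(83,232),(415,232),(249,65),(249,400)]])
a,b=[ray("wrist",s(*q),65,c) for q in[(152,193),(346,188)]]; d=b-a; print("nut corners",a.round(1),b.round(1),"yaw",np.arctan2(d[1],d[0]),np.linalg.norm(d))
g=cv2.cvtColor(cv2.imread("pics/w1.png"),cv2.COLOR_BGR2GRAY).astype(float)
# strap edges: bright->dark going right, then dark->bright, per row
for name,lo,hi,sg in(("L",240,265,-1),("R",288,304,1)):
    pts=[]
    for v in list(range(140,180))+list(range(232,258)):
        d=sg*np.diff(cv2.GaussianBlur(g[v:v+1],(3,1),0)[0,lo:hi]); k=int(d.argmax())
        if d[k]>25: pts.append((lo+k+.5,v))
    P=np.array([ray("wrist",q,62,c)[:2] for q in pts],np.float32)
    l=cv2.fitLine(P,cv2.DIST_HUBER,0,.01,.01).ravel(); n=np.array([-l[1],l[0]])
    if l[1]<0:l[:2]*=-1
    print(name,len(P),"yaw",np.arctan2(-l[0],l[1]),"rms",np.sqrt((((P-l[2:])@n)**2).mean()),l[2:])
E
python3 - <<'E'
from h import *
go((493,164,160),1.78)
E
```

```text
washer c [ 474.2 -134.9   65. ] edges [array([ 453.9, -139.7,   65. ]), array([ 494.6, -130.2,   65. ]), array([ 469.4, -114.3,   65. ]), array([ 479.2, -156.4,   65. ])]
nut corners [ 461.2 -132.8   65. ] [ 484.8 -126.7   65. ] yaw 0.25475794423909226 24.316406837817162
L 66 yaw 0.2856626 rms 3.2832432 [ 449.5099  -127.33645]
R 66 yaw 0.27811128 rms 1.516689 [485.61227 -93.8523 ]
move [0.289  0.0872 0.0101] turn 1.18  at [ 473.9 -137.3  170. ] rot [ 3.1415e+00 -4.0000e-04  1.8005e+00] F [-0.2  0.5  0.8] M [-0.07 -0.09 -0.07] gap 93.8 t 1.45
```

```bash
python3 -m handwheel '[[0.289,0.087,0.010,1.2],[0.289,0.087,0.010,1.2],[0.289,0.087,0.010,1.2],[0.289,0.087,0.010,1.2],[0.289,0.087,0.010,1.2]]'
python3 -m handwheel '[[0,0,0,0],[0,0,0,0]]'
python3 - <<'E'
from h import *
go((493,164,160),1.78)
c=cal("wrist")
im=snap("wrist","w2"); u,v=proj("wrist",(493,164,40)); print(u,v)
x0=int(u-130);y0=max(int(v-105),0); print(x0,y0)
cv2.imwrite("pics/w2c.png",cv2.resize(im[y0:y0+200,x0:x0+260],(780,600),interpolation=cv2.INTER_CUBIC))
E
```

```text
clock: 2.08
eef_pos: [492.7, 165.1, 160.3]
eef_rot: [3.141, -0.0, 1.777]
wrist_force: [0.9, 0.0, 0.7]
finger_gap: 93.8
clock: 2.33
eef_pos: [492.8, 164.0, 160.3]
eef_rot: [3.141, -0.0, 1.776]
wrist_force: [0.3, 0.2, 0.5]
finger_gap: 94.1
move [-0.      0.0002  0.0003] turn -0.24  at [492.8 164.  160.3] rot [ 3.1412e+00 -2.0000e-04  1.7758e+00] F [0.3 0.2 0.5] M [ 0.02 -0.03 -0.02] gap 94.1 t 2.33
275.6958551486847 205.89112345972092
145 100
```

View pics/w2c.png

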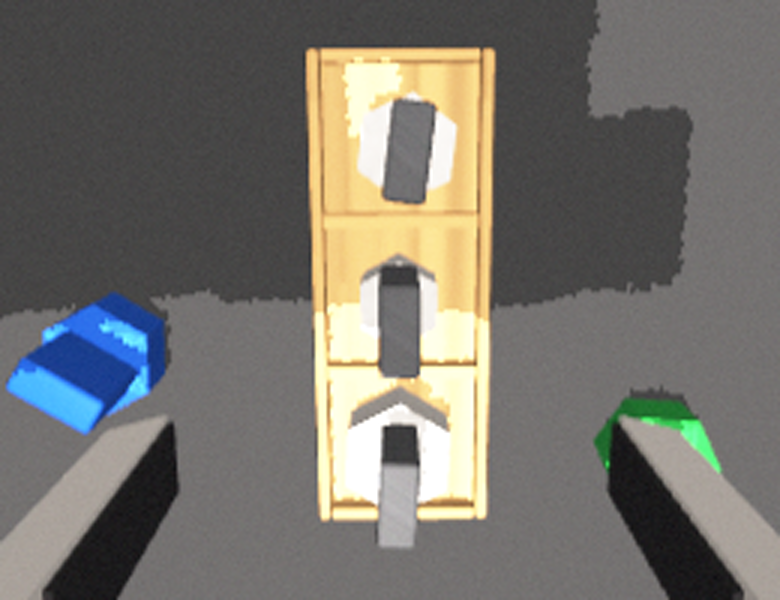

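The crop shows three sockets on the rack: top (408,148), middle (400,310) and bottom (400,460). The blue and green ones are decoys standing off the rack. I compute roof and grip dimensions by rays.

```bash
python3 - <<'E'
from h import *
c=cal("wrist")
def r(x,y,z): return ray("wrist",(145+(x+.5)/3-.5,100+(y+.5)/3-.5),z,c)
for n,a,b in(("top",(358,150),(456,148)),("mid",(361,300),(437,300)),("bot",(346,460),(452,460))):
    print(n,"roof width",np.linalg.norm(r(*a,31)-r(*b,31)).round(1), ((r(*a,31)+r(*b,31))/2).round(1))
im=cv2.imread("pics/w2c.png"); h=cv2.cvtColor(im,cv2.COLOR_BGR2HSV)
q=[(393,97),(437,102),(424,204),(383,199)]
P=[r(*p,75) for p in q]; print("top-grip",np.mean(P,0).round(1),[np.linalg.norm(P[i]-P[(i+1)%4]).round(1) for i in range(4)])
d=(P[0]+P[1]-P[2]-P[3]); print("yaw of long axis",np.arctan2(d[1],d[0]))
print("rack corners",[r(*p,16).round(1) for p in[(307,49),(495,49),(486,519),(321,519)]])
E
```

```text
top roof width 35.3 [485.7 224.3  31. ]
mid roof width 28.5 [494.1 169.5  31. ]
bot roof width 41.7 [507.2 106.7  31. ]
top-grip [485.5 225.   75. ] [np.float64(13.6), np.float64(31.3), np.float64(13.0), np.float64(31.2)]
yaw of long axis 1.6638485863110875
rack corners [array([442.8, 251.6,  16. ]), array([510.3, 265.5,  16. ]), array([549.6,  82.4,  16. ]), array([481.9,  68.5,  16. ])]
```

The top socket has a roof about 35 mm wide against the 34 mm expected, so it is socket_m. The middle one measures 28.5 (s) and the bottom one 41.7 (l). Grip centre is (485.6,224.7), with the long axis at 1.664 rad.

```bash
python3 -c "
from h import *
go((485.5,224.8,110),1.664)"
```

```text
move [0.0613 0.0052 0.0504] turn 6.37  at [492.9 163.7 160.4] rot [ 3.1411e+00 -2.0000e-04  1.7752e+00] F [ 0.1  0.6 -0.5] M [-0.07 -0.12  0.01] gap 94.3 t 2.38
```

```bash
python3 -m handwheel '[[0.0613,0.0052,0.030,6.4],[0.0613,0.0052,0.050,6.4],[0.0613,0.0052,0.050,6.4]]'
python3 -c "
from h import *
go((485.5,224.8,45),1.664)"
```

```text
clock: 2.75
eef_pos: [485.1, 223.5, 109.4]
eef_rot: [-3.14, 0.001, 1.662]
wrist_force: [0.8, 0.5, 0.5]
finger_gap: 94.0
move [0.0013 0.0006 0.0644] turn -0.09  at [485.1 223.5 109.4] rot [-3.1396e+00  5.0000e-04  1.6624e+00] F [0.8 0.5 0.5] M [-0.02 -0.07 -0.  ] gap 94.0 t 2.75
```

```bash
python3 -m handwheel '[[0.0013,0.0006,0.035,0],[0.0013,0.0006,0.060,0],[0.0013,0.0006,0.064,0],[0.0013,0.0006,0.064,0]]'
python3 -m handwheel '[[0,0,0,0],[0,0,0,0],[0,0,0,0],[0,0,0,0],[0,0,0,0]]' 1 50
python3 -c "
from h import *
go((485.5,224.8,45),1.664)"
```

```text
clock: 3.25
eef_pos: [486.3, 224.3, 46.7]
eef_rot: [-3.141, 0.0, 1.661]
wrist_force: [-0.3, -0.1, 0.4]
finger_gap: 94.0
clock: 3.88
eef_pos: [486.3, 224.3, 46.7]
eef_rot: [-3.141, 0.0, 1.661]
wrist_force: [0.3, 0.5, 0.2]
finger_gap: 47.6
move [ 0.0006 -0.0007  0.0017] turn -0.15  at [486.3 224.3  46.7] rot [-3.1410e+00  2.0000e-04  1.6614e+00] F [0.3 0.5 0.2] M [ 0.01 -0.07 -0.01] gap 47.6 t 3.88
```

```bash
python3 -m handwheel '[[0,0,0,0],[0,0,0,0],[0,0,0,0],[0,0,0,0],[0,0,0,0]]' 1 50
python3 -m handwheel '[[0,0,0,0],[0,0,-0.02,0],[0,0,-0.04,0],[0,0,-0.08,0],[0,0,-0.12,0]]'
python3 -c "
from h import *
go((474.2,-134.9,180),1.841)"
```

```text
clock: 4.5
eef_pos: [486.2, 224.3, 46.6]
eef_rot: [-3.141, 0.0, 1.661]
wrist_force: [0.4, 0.1, -1.2]
finger_gap: 13.5
clock: 5.12
eef_pos: [486.0, 224.2, 167.6]
eef_rot: [-3.14, 0.0, 1.661]
wrist_force: [0.7, -0.3, -2.2]
finger_gap: 13.7
move [-0.3566 -0.0443 -0.0122] turn -10.29  at [486.  224.2 167.6] rot [-3.1400e+00  5.0000e-04  1.6614e+00] F [ 0.7 -0.3 -2.2] M [-0.03 -0.09 -0.01] gap 13.7 t 5.12
```

The socket is held (gap 13.7 mm, about 2 N of weight). Carrying it to the stud.

```bash
python3 -m handwheel '[[-0.06,-0.0075,-0.012,-2],[-0.12,-0.015,-0.012,-4],[-0.18,-0.0225,-0.012,-6],[-0.24,-0.03,-0.012,-8],[-0.30,-0.0375,-0.012,-10.3]]'
python3 -m handwheel '[[-0.04,-0.006,0,0],[-0.055,-0.006,0,0],[-0.055,-0.006,0,0],[-0.055,-0.006,0,0]]'
python3 - <<'E'
from h import *
go((474.2,-134.9,140),1.841)
im=cams.camera("wrist")[:,:,::-1]; print(proj("wrist",(474.2,-134.9,65)))
a=cv2.resize(im[120:320,175:375],(400,400),interpolation=cv2.INTER_CUBIC)
im=cams.camera("side")[:,:,::-1]; u,v=proj("side",(474,-135,110)).astype(int); print(u,v)
b=cv2.resize(im[v-60:v+60,u-60:u+60],(400,400),interpolation=cv2.INTER_CUBIC)
cv2.imwrite("pics/hov.png",np.hstack([a,b]))
E
```

```text
clock: 5.75
eef_pos: [475.4, -79.8, 179.8]
eef_rot: [-3.14, 0.0, 1.842]
wrist_force: [0.4, 0.3, -2.2]
finger_gap: 13.3
clock: 6.25
eef_pos: [484.3, -133.2, 179.7]
eef_rot: [-3.14, -0.0, 1.844]
wrist_force: [0.3, -0.6, -2.2]
finger_gap: 13.4
move [ 0.0011 -0.0102  0.0397] turn 0.15  at [ 484.3 -133.2  179.7] rot [-3.1399e+00 -2.0000e-04  1.8436e+00] F [ 0.3 -0.6 -2.2] M [-0.05 -0.1   0.03] gap 13.4 t 6.25
[266.27519612 206.28323711]
244 240
```

View pics/hov.png

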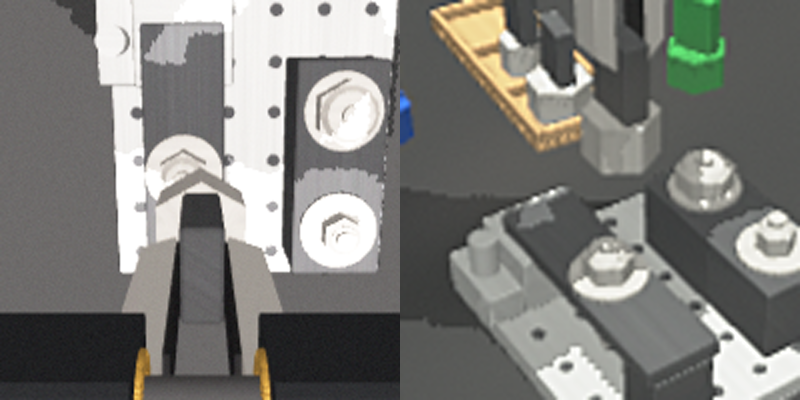

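The picture shows the socket gripped upright, still about 10 mm short in x. The washer is visible at crop (185,173), predicted (182.5,172.6). I cross-check the stud with the side and top views.

```bash
python3 - <<'E'
from h import *
c=cal("wrist")
w=lambda x,y:(175+(x+.5)/2-.5,120+(y+.5)/2-.5)
print("wrist washer",ray("wrist",w(185,173),65,c).round(1))
p=read_state()["eef_pos"]
q=proj("wrist",(p[0],p[1],p[2]-41.6+26),c); print("expect roof centre in crop",((q-[175,120])*2).round(1))
for e in(17,-17):
  pass
sc=cal("side"); print("side proj crop",((proj("side",(474.2,-134.9,65),sc)-[184,180])/.3).round(1))
print("side ray (208,270)",ray("side",(184+208*.3,180+270*.3),65,sc).round(1))
im=cv2.imread("pics/top0.png"); u,v=proj("top",(474.2,-134.9,65)); print(u,v)
g=cv2.cvtColor(im,cv2.COLOR_BGR2GRAY)
m=(g>140).astype(np.uint8); m[:, :]=m
n,l,st,ce=cv2.connectedComponentsWithStats(m)
i=l[int(v),int(u)]; print(st[i],ce[i])
if st[i,4]<1500: print("top washer",ray("top",ce[i],66).round(1))
hc=cv2.HoughCircles(cv2.resize(g[int(v)-20:int(v)+20,int(u)-20:int(u)+20],(320,320),interpolation=cv2.INTER_CUBIC),cv2.HOUGH_GRADIENT,1,100,param1=80,param2=15,minRadius=60,maxRadius=110)
if hc is not None:
  for x,y,r in hc[0]: print("hough",r/8,ray("top",(int(u)-20+x/8-.5,int(v)-20+y/8-.5),65).round(1))
E
```

```text
wrist washer [ 475.2 -134.7   65. ]
expect roof centre in crop [201.5 233.3]
side proj crop [205.4 267.6]
side ray (208,270) [ 474.9 -137.2   65. ]
336.0181812414974 265.3217635084503
[ 274  202  100   98 5182] [321.49247395 249.14222308]
hough 10.5875 [ 474.  -135.8   65. ]
```

Stud estimates agree to about 2 mm; I use (474.7,-135.5).

```bash
python3 -c "
from h import *
go((474.7,-135.5,135),1.841)"
```

```text
move [ 0.0005 -0.0099  0.0449] turn 0.17  at [ 484.4 -133.3  179.9] rot [-3.1402e+00  1.0000e-04  1.8440e+00] F [-0.   0.2 -2.2] M [-0.02 -0.08 -0.04] gap 13.6 t 6.35
```

```bash
python3 -m handwheel '[[0.0005,-0.01,0,0],[0.0005,-0.01,0.02,0],[0.0005,-0.01,0.04,0],[0.0005,-0.01,0.045,0],[0.0005,-0.01,0.045,0]]'
python3 -c "
from h import *
go((474.7,-135.5,108),1.841)"
```

```text
clock: 6.98
eef_pos: [474.5, -135.4, 135.3]
eef_rot: [-3.14, 0.0, 1.844]
wrist_force: [-0.1, 0.7, -2.3]
finger_gap: 13.4
move [-0.0001  0.0002  0.0273] turn 0.19  at [ 474.5 -135.4  135.3] rot [-3.1403e+00  2.0000e-04  1.8442e+00] F [-0.1  0.7 -2.3] M [-0.05 -0.1  -0.  ] gap 13.4 t 6.97
```

```bash
python3 -m handwheel '[[0,0,0.003,0],[0,0,0.006,0],[0,0,0.009,0],[0,0,0.012,0],[0,0,0.0145,0]]'
python3 -c "
from h import *
go((474.7,-135.5,107),1.841)"
```

```text
clock: 7.6
eef_pos: [474.5, -135.4, 120.6]
eef_rot: [-3.14, 0.0, 1.844]
wrist_force: [-0.5, -0.1, -2.4]
finger_gap: 13.2
move [-0.0001  0.0002  0.0136] turn 0.18  at [ 474.5 -135.4  120.6] rot [-3.1402e+00  1.0000e-04  1.8442e+00] F [-0.5 -0.1 -2.4] M [-0.04 -0.06 -0.04] gap 13.2 t 7.6
```

```bash
python3 -m handwheel '[[0,0,0.002,0],[0,0,0.003,0],[0,0,0.004,0],[0,0,0.005,0]]'
python3 -c "
from h import *
go((474.7,-135.5,107),1.841)"
```

```text
clock: 8.1
eef_pos: [474.5, -135.4, 115.5]
eef_rot: [-3.14, 0.0, 1.844]
wrist_force: [-0.5, -0.7, -2.5]
finger_gap: 13.4
move [-0.0001  0.0002  0.0085] turn 0.18  at [ 474.5 -135.4  115.5] rot [-3.1403e+00  2.0000e-04  1.8442e+00] F [-0.5 -0.7 -2.5] M [-0.05 -0.15 -0.02] gap 13.4 t 8.1
```

Mouth is past the cone with no contact force; it is on the nut. Down to the washer.

```bash
python3 -m handwheel '[[0,0,0.002,0],[0,0,0.004,0],[0,0,0.006,0],[0,0,0.0075,0],[0,0,0.0085,0]]'
python3 -c "
from h import *
go((474.7,-135.5,107),1.841)"
```

```text
clock: 8.72
eef_pos: [474.5, -135.4, 106.9]
eef_rot: [-3.14, 0.0, 1.844]
wrist_force: [-0.2, -0.1, -1.4]
finger_gap: 13.3
move [-0.0001  0.0002 -0.0001] turn 0.18  at [ 474.5 -135.4  106.9] rot [-3.1402e+00  1.0000e-04  1.8442e+00] F [-0.2 -0.1 -1.4] M [-0.1  -0.09 -0.  ] gap 13.3 t 8.72
```

```bash
python3 -m handwheel '[[0,0,0.0007,0],[0,0,0.0007,0],[0,0,0.0007,0]]' 1 60
python3 -m handwheel '[[0,0,0,4],[0,0,0,8],[0,0,0,12],[0,0,0,16],[0,0,0,20]]'
python3 -c "
from h import *
go((474.7,-135.5,107),1.841)"
```

```text
clock: 9.1
eef_pos: [474.6, -135.5, 106.6]
eef_rot: [-3.141, 0.0, 1.844]
wrist_force: [-2.0, -0.1, 5.5]
finger_gap: 13.6
clock: 9.72
eef_pos: [474.9, -135.7, 106.6]
eef_rot: [3.142, 0.001, 1.493]
wrist_force: [0.8, -0.7, -0.2]
finger_gap: 13.7
move [ 0.0001 -0.0002 -0.0004] turn -19.92  at [ 474.9 -135.7  106.6] rot [3.1416e+00 1.3000e-03 1.4933e+00] F [ 0.8 -0.7 -0.2] M [-0.25 -0.38  0.3 ] gap 13.7 t 9.72
```

The moment about z is 0.3 N m, matching nut friction, so it is turning. Continue.

```bash
python3 -m handwheel '[[0,0,0,4],[0,0,0,8],[0,0,0,12],[0,0,0,15],[0,0,0,18]]'
python3 -c "
from h import *
go((474.7,-135.5,107),1.841)"
python3 -m handwheel '[[0,0,0,2],[0,0,0,4],[0,0,0,5],[0,0,0,6]]'
python3 -c "
from h import *
go((474.7,-135.5,107),1.841)"
```

```text
clock: 10.35
eef_pos: [474.9, -135.8, 106.6]
eef_rot: [3.141, 0.001, 1.178]
wrist_force: [-1.4, -1.0, 1.7]
finger_gap: 13.3
move [ 0.0002 -0.0003 -0.0004] turn -38.0  at [ 474.9 -135.8  106.6] rot [3.1411e+00 1.5000e-03 1.1778e+00] F [-1.4 -1.   1.7] M [-0.2   0.23  0.3 ] gap 13.3 t 10.35
clock: 10.85
eef_pos: [474.8, -135.8, 106.6]
eef_rot: [3.141, 0.001, 1.072]
wrist_force: [-2.1, -0.4, 2.2]
finger_gap: 13.4
move [ 0.0002 -0.0003 -0.0004] turn -44.04  at [ 474.8 -135.8  106.6] rot [3.1409e+00 1.5000e-03 1.0724e+00] F [-2.1 -0.4  2.2] M [-0.19  0.36  0.35] gap 13.4 t 10.85
```

```bash
for i in 1; do python3 -m handwheel '[[0,0,0,1.5],[0,0,0,3],[0,0,0,3]]'; done
python3 -c "
from h import *
go((474.7,-135.5,107),1.841)"
```

```text
clock: 11.22
eef_pos: [474.8, -135.8, 106.6]
eef_rot: [3.141, 0.002, 1.02]
wrist_force: [-2.0, -0.3, 1.7]
finger_gap: 13.5
move [ 0.0002 -0.0003 -0.0004] turn -47.06  at [ 474.8 -135.8  106.6] rot [3.1408e+00 1.5000e-03 1.0197e+00] F [-2.  -0.3  1.7] M [-0.22  0.38  0.38] gap 13.5 t 11.22
```

```bash
python3 -m handwheel '[[0,0,0,1.5],[0,0,0,3],[0,0,0,3]]'
python3 -c "
from h import *
go((474.7,-135.5,107),1.841)"
python3 -m handwheel '[[0,0,0,1.5],[0,0,0,3],[0,0,0,3]]'
python3 -c "
from h import *
go((474.7,-135.5,107),1.841)"
```

```text
clock: 11.6
eef_pos: [474.8, -135.8, 106.6]
eef_rot: [3.141, 0.002, 0.967]
wrist_force: [-1.7, -1.7, 1.8]
finger_gap: 13.2
move [ 0.0002 -0.0003 -0.0004] turn -50.08  at [ 474.8 -135.8  106.6] rot [3.1407e+00 1.5000e-03 9.6690e-01] F [-1.7 -1.7  1.8] M [-0.27  0.38  0.69] gap 13.2 t 11.6
clock: 11.98
eef_pos: [474.8, -135.8, 106.6]
eef_rot: [3.141, 0.001, 0.914]
wrist_force: [-2.4, -1.2, 3.0]
finger_gap: 13.3
move [ 0.0002 -0.0003 -0.0004] turn -53.12  at [ 474.8 -135.8  106.6] rot [3.1407e+00 1.5000e-03 9.1390e-01] F [-2.4 -1.2  3. ] M [-0.2   0.47  0.62] gap 13.3 t 11.97
```

Moment jumped to about 0.65 N m, so the stop seems reached. I check the socket's alignment in the fingers and on the nut.

```bash
python3 - <<'E'
from h import *
im=cams.camera("wrist")[:,:,::-1]; q=proj("wrist",(474.8,-135.8,91)); print(((q-[205,160])*4.0).round(), cal("wrist")[0])
np.save("w3.npy",im)
a=cv2.resize(im[150:275,205:330],(400,400),interpolation=cv2.INTER_CUBIC)
im=cams.camera("side")[:,:,::-1]; u,v=proj("side",(474,-135,90)).astype(int)
b=cv2.resize(im[v-40:v+40,u-40:u+40],(400,400),interpolation=cv2.INTER_CUBIC)
cv2.imwrite("pics/end1.png",np.hstack([a,b]))
print((u,v))
E
```

```text
[283. 306.] 293.63042394160163
(np.int64(245), np.int64(249))
```

View pics/end1.png

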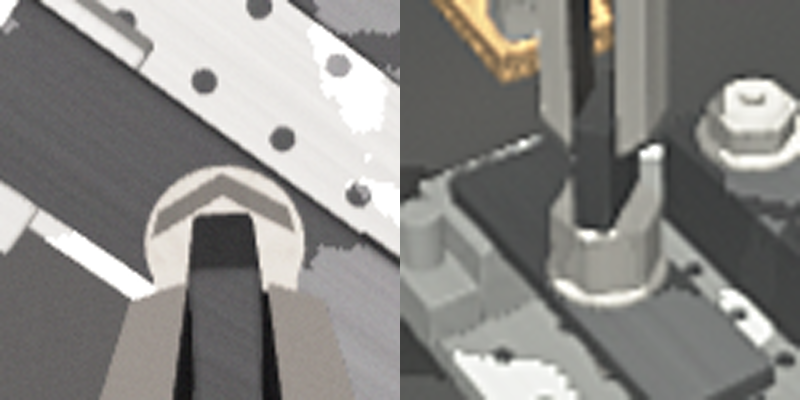

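The picture shows the mouth flush on the washer, the socket upright and the grip square in the pads to within a few degrees. Torque sat at friction level from 0.35 to 0.82 rad of wrist turn, then doubled at the stop. With at most 0.2 rad of play, the nut is past 0.57 rad. Handing in.

```bash
python3 -c "
from h import *
go((474.7,-135.5,107),1.841)
print(manip.sign_off())"
```

```text
move [ 0.0002 -0.0003 -0.0004] turn -53.07  at [ 474.8 -135.8  106.6] rot [3.1407e+00 1.5000e-03 9.1470e-01] F [-2.3 -1.2  3.8] M [-0.14  0.49  0.71] gap 13.5 t 12.07
the job is handed in; nothing more can be done
None
```

The clamp nut is tight by my measurements. I handed in at 12.1 s with the middle (24 mm) socket still gripped and fully seated on the nut; the hand-in gives no verdict.

- **Choosing the socket:** in the wrist image the clamp nut measured about 24 mm across flats, and the spares about 19 and 30 mm. The sockets' roof widths came out at 35.3, 28.5 and 41.7 mm, for 33.8, 28.8 and 39.8 mm real. So I took only the middle socket and never touched the other two.
- **Seating:** the socket went on without resistance. It met the washer at TCP height 106.6 mm, exactly as expected from the rack floor, and the last picture shows its mouth flush on the washer. I held it there with the nut unturned before turning.
- **Tightening:** I turned the wrist 53° clockwise. The torque stayed at 0.30–0.38 N m (nut friction) until about 47°, then rose to 0.6–0.7 N m. With at most 0.2 rad of play, that puts the nut beyond about 0.57 rad, at its stop.
- **Disagreements and unchecked points:**
  - Between 50° and 53° the torque did not rise further, so the socket probably slipped a few degrees in the pads.
  - The stud position differed by about 2 mm between camera views.
  - I did not take a final picture of the rack or the measuring tools. Nothing was done near the tools, and the only work at the rack was lifting out the middle socket.

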